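# Slide a bearing home in the V-stop gauge and hold it for the reading

## Task

Push the large ball bearing along the bench top with the fingertips, into the V of the green dial gauge, until it is fully home against both steel stop strips and has pressed the gauge's plunger in. Keep it flat on the bench - do not grip, lift or ram it - and leave the two small bearings and the micrometer where they lie. The program finishes while still holding: keep a light, steady push on the bearing so that it stays home and the dial can be read.

Things in the scene. Friction and masses are not known exactly. Their poses are not given: they have to be found in the camera images.
- bearing_large: the large steel ball bearing lying flat on the bench, the thing to push: 90 mm outside diameter, 40 mm bore, 23 mm high, about 0.63 kg (too wide for the gripper to span). Polished: it slides on the bench with about 1 to 2 N. Origin: centre of its underside; z up; its yaw has no meaning
- gauge: bench gauge, bolted down: green cast block 28 mm high, two arms forming an upright-walled 75 degree V (from above), a 57 mm dial lying face up behind it. Origin: on the bench at the V's apex; +x runs along the V's centre line, from the mouth into the V and on to the dial. The V's mouth is 120 mm wide at x = -79 mm; the block reaches y = +-80 mm, the dial x = 117 mm; clamp knob 45 mm high
- seat (a point): the point on the bench where the centre of the large bearing's underside comes when it rests against both stops: 73.9 mm before the apex on the V's centre line (x = -73.9 mm in the gauge's frame)
- stop_a: ground, slippery steel stop strip on the V's left arm (+y of the gauge), 88 mm long, 5.5 mm thick, from 3 to 23 mm above the bench. Origin: middle of its lower edge; it runs along its x axis
- stop_b: the same on the V's right arm (-y of the gauge)
- plunger (a joint): travel of the dial's plunger in m: 0 out, grows as the bearing pushes it in (gauge +x), at most 0.010; about 0.005 when the large bearing is home. Its spring pushes back with about 1 N only. The dial's black pointer turns with it
- plunger_tip (a point): front face of the plunger's 8 mm contact tip, 11.5 mm above the bench on the V's centre line; at rest 33.9 mm before the apex
- bearing_small_a: a small bearing lying flat on the bench, 62 mm outside diameter, 25 mm bore, 17 mm high, not to be moved; origin: centre of its underside
- bearing_small_b: another such small bearing, not to be moved
- micrometer: a 0-25 mm outside micrometer lying flat, about 140 mm long and 40 mm wide, 18 mm high, not to be moved; its spindle runs along its x axis from -0.044 to +0.096 m, its bow lies towards -y. Origin: on the bench under the spindle, between the measuring faces

How it is judged:
At the end, for the whole second after the job is handed in: The large bearing lies flat and still, within 2 mm of the seat, pressed on the stop strips (over 0.3 N; neither gap over about 1 mm) with the plunger in by more than 4 mm, and the fingers still push on it with more than 0.5 N, all through the last second (horizontal distance between bearing_large and seat below 0.002 m and (contact force between bearing_large and stop_a above 0.3 N or contact force between bearing_large and stop_b above 0.3 N) and value of joint plunger above 0.004 m and contact force between the fingers and bearing_large above 0.5 N and height (world z) of bearing_large below 0.003 m and angle between bearing_large's own z axis and vertical below 0.05 rad and linear speed of bearing_large below 0.01 m/s); the arm keeps its last pose, push and grip.
It fails at once if the large bearing is lifted more than 6 mm or tipped (height (world z) of bearing_large above 0.006 m or angle between bearing_large's own z axis and vertical above 0.15 rad).
It fails at once if the large bearing is rammed into the gauge, or pressed on it with more than 60 N (contact force between bearing_large and gauge above 60 N).
It fails at once if a small bearing or the micrometer is moved by more than 10 mm (distance of any of bearing_small_a, bearing_small_b, micrometer from where it was at the start of the episode above 0.01 m).
It also fails if it takes over 56 s, if anything falls off the work surface, if the arm or the gripper's body presses on something with over 40 N, if the wrist force passes 120 N, or if a joint passes its speed limit or range.

## Robot

A 6-joint arm with a two-finger parallel gripper is mounted at the origin on the work surface. World frame = base frame: x ahead of the robot, y to its left, z up, the work surface at z = 0. Lengths are in m, angles in rad, forces in N, time in s.
With the tool pointing down it reaches from about 0.35 to 0.85 m from the base axis. Payload 8.1 kg.
Tool frame: the origin (TCP) lies on the centre line of the jaws, within the pads' length; the fingertips stand 22 mm ahead of it and the grasp point (between the pads) lies 3 mm ahead of it; z points along the fingers, y is the line along which they close (so a half turn about z gives the same grasp; the last joint's range is limited). The gripper opens to 93 mm and grips with 3 to 60 N. Pads are 15 mm wide; open, the fingers measure 128 mm over their backs; the gripper's body (75 mm by 188 mm) begins 65 mm behind the grasp point.
Start: joints at [-1.321, 0.13, 1.488, -0, 1.523, -0.085], TCP at [0.197, -0.567, 0.241] pointing down, gripper open.
Joint ranges: [-2.96, 2.96], [-0.89, 2.26], [0.02, 2.5], [-1.34, 4.48], [0, 2.73], [-2.66, 2.66]. Speed limits (rad/s): [2.39, 2.39, 2.79, 3.14, 3.14, 3.14].

## Interface

Orientations are given as a rotation vector (axis times angle).
In Python, from plant import robot gives the robot as it stands.
- The arm moves only by the tool jog_arm, called after "Emit:" as name(argument=value, ...), one argument or row to a line, values as JSON. Schema: {"type":"object","properties":{"rows":{"type":"array","items":{"type":"number"},"minItems":5,"maxItems":100},"force":{"type":"number"},"only":{"type":"string"},"quiet":{"type":"boolean"},"lines":{"type":"string"}},"required":["rows"],"additionalProperties":false}. rows is one flat list of numbers that holds 1 to 20 rows one after another, with no inner brackets; each row has 5 numbers: the finger opening in m, then dx, dy, dz in a scale on which 1.0 is 0.6 m, then a turn about the tool's z in shares of pi rad (1.0 is pi rad); each row shifts and turns the commanded pose from where the row before left it, along the tool's axes as they then stand; what a row does not reach is not made up. A row lasts 1/10 s, in which the tool goes at most 0.05 m and 0.15 rad, less where a joint would pass 70% of its speed; a pose out of reach is approached as far as the arm can. The fingers move at their own pace and stop on an object; force is the grip in N (left out, the last holds). Time passes only in rows, so rows that do not move let the fingers close. The tool returns the time, the measured TCP pose, the force, the opening and the grip force at its end. only (a regular expression) keeps the lines of the reply that match it, lines (a string "A,B") keeps lines A to B, and quiet returns only ok. A shift or turn number past 1, either way, is cut back to 1. Input that does not fit is refused with a message, and nothing moves.
- robot.read_state(): the state, without advancing time (a new reading comes with each control period).
- robot.read_camera(name): name is "side" or "top"; returns a dict with "image" (400x640x3 uint8, red, green, blue), "fx", "fy", "cx", "cy" (pixels), "R" (3x3) and "t" (3): a world point X has camera coordinates R X + t. Camera axes: x right, y down, z forward; pixel columns grow to the right and rows downward; lengths in m; the calibration is good to about 2 mm. A picture is of the moment at which its call begins. There is no depth.
- robot.close_job(): hands the job in; it is judged then, once.
The state is a dict: "t": time; "q": joint angles; "dq": joint speeds; "joint_torque": joint torques, N m; "tool_pos": TCP position; "orientation": TCP orientation; "force": force on the tool from outside, world axes, zero at the start; "wrist_torque": the same for the moment, N m; "opening": finger opening in m; "gripper_force": force on a finger pad.
Only numpy, scipy, OpenCV 4.12 (cv2) and the standard library are available. Lean on these libraries where they do the work, as an engineer would, in place of code of your own. Each camera call takes 0.05 s, during which the arm holds its last target. There are 200 camera calls.

## Working session

There is one attempt and no reset: what is moved stays moved. The work goes in short steps, Python scripts to look and compute and a tool call to move; the robot and the scene stay as the last step left them, time stands still between calls to the robot, and variables do not carry over. Pictures are saved under pics/ and viewed, at most 10 in all, crops included, and the job is handed in when it is done.

```bash
ls; mkdir -p pics
```

Run:
```python
from plant import robot
import cv2,json,numpy as np
s=robot.read_state(); print(s['t'],s['tool_pos'],s['orientation'],s['force'],s['opening'])
for n in('top','side'):
    c=robot.read_camera(n); cv2.imwrite(f'pics/{n}0.png',c['image'][:,:,::-1])
    print(n,c['fx'],c['fy'],c['cx'],c['cy'],np.round(c['R'],4).tolist(),np.round(c['t'],4).tolist())
    np.savez(f'{n}.npz',**{k:c[k] for k in('fx','fy','cx','cy','R','t')})
```

```text
pics
plant.py
0.0 [ 0.19704087 -0.5661642   0.23962521] [-3.09590184e+00 -5.23158310e-01  2.03601990e-04] [ 0.39778834 -0.39540855  0.34734609] 0.09292178876309758
top 363.13156328804706 363.13156328804706 321.2200037893569 197.7686578198871 [[-0.0272, -0.9996, 0.0107], [-0.9934, 0.0259, -0.112], [0.1117, -0.0137, -0.9936]] [-0.0752, 0.6171, 0.8416]
side 498.1343192620048 498.1343192620048 314.86178254469854 200.42850592395456 [[0.9667, -0.2557, -0.0114], [-0.1402, -0.4918, -0.8593], [0.2141, 0.8323, -0.5113]] [-0.6084, 0.0847, 0.967]
```

View pics/top0.png

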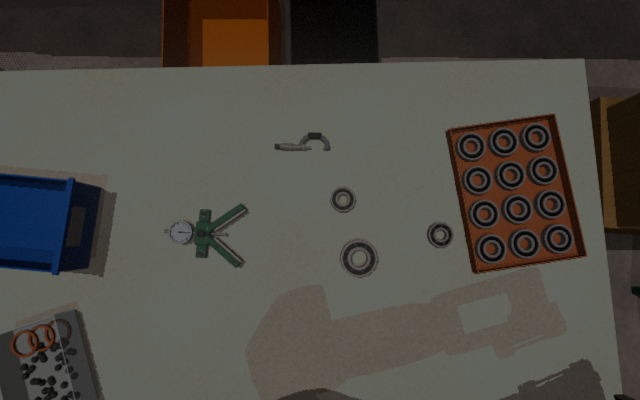

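View pics/side0.png

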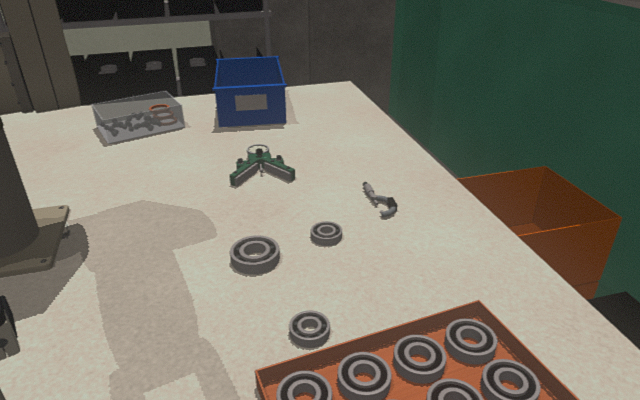

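The top view shows the large bearing at about (359,258), small bearings at (343,199) and (439,235), and the micrometer at (303,143). The gauge's V apex is near (213,234), with the mouth facing right (world -y) and the dial at (181,232). I'll enlarge crops of the gauge and the bearing.

Run:
```python
import cv2
i=cv2.imread('pics/top0.png')
a=cv2.resize(i[195:275,160:260],None,fx=7,fy=7,interpolation=cv2.INTER_CUBIC)
cv2.imwrite('pics/g.png',cv2.convertScaleAbs(a,alpha=1.5))
j=cv2.imread('pics/side0.png')
a=cv2.resize(j[135:285,215:355],None,fx=4,fy=4,interpolation=cv2.INTER_CUBIC)
b=cv2.resize(i[180:285,325:385],None,fx=4,fy=4,interpolation=cv2.INTER_CUBIC)
b=cv2.copyMakeBorder(b,0,a.shape[0]-b.shape[0],0,0,cv2.BORDER_CONSTANT)
cv2.imwrite('pics/b.png',cv2.hconcat([a,b]))
```

```text
(no output)
```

View pics/g.png

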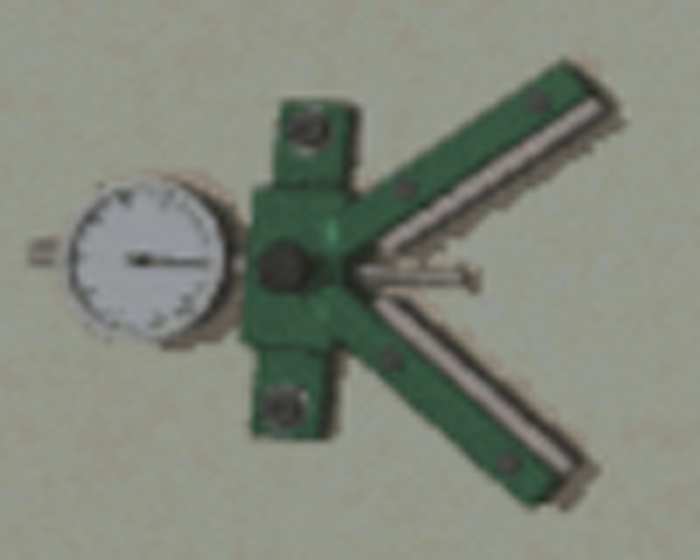

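View pics/b.png

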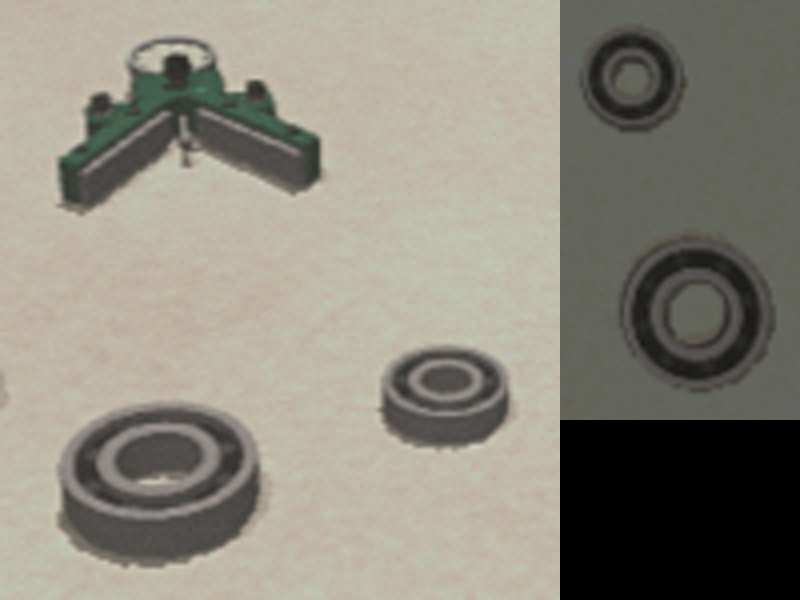

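In the gauge crop, the strip top centre lines run (388,250)-(598,108) on the upper strip and (385,305)-(570,468) on the lower one. The plunger tip is at (476,280) and the dial centre at (147,259). The second crop puts the large bearing's top centre at (358.9,257.9) in the top view and (254.6,249.9) in the side view. Next I convert these to world positions.

Create h.py:
```python
import numpy as np
C={n:dict(np.load(f'{n}.npz')) for n in('top','side')}
def ray(n,u,v,z):
    c=C[n];o=-c['R'].T@c['t'];d=c['R'].T@np.array([(u-c['cx'])/c['fx'],(v-c['cy'])/c['fy'],1.])
    return (o+d*(z-o[2])/d[2])[:2]
def proj(n,X):
    c=C[n];p=c['R']@np.asarray(X)+c['t'];return p[:2]/p[2]*[c['fx'],c['fy']]+[c['cx'],c['cy']]
```

Run:
```python
from h import *
np.set_printoptions(precision=4,suppress=True)
g=lambda u,v,z:ray('top',160+(u+.5)/7-.5,195+(v+.5)/7-.5,z)
a0,a1,b0,b1=[g(*p,.023) for p in((388,250),(598,108),(385,305),(570,468))]
da=(a1-a0)/np.linalg.norm(a1-a0);db=(b1-b0)/np.linalg.norm(b1-b0)
ax=-(da+db);ax/=np.linalg.norm(ax)
s=np.linalg.solve(np.c_[da,-db],b0-a0);P=a0+s[0]*da
apex=P-ax*.00275/np.sin(np.radians(37.5)); seat=apex-.0739*ax
tip=g(476,280,.0155); dial=g(147,259,.03)
print('apex',apex,'ax',ax,np.degrees(np.arctan2(ax[1],ax[0])),'V',np.degrees(np.arccos(da@db)),'len',np.linalg.norm(a1-a0),np.linalg.norm(b1-b0))
for n,p in(('tip',tip),('dial',dial)):
    r=p-apex;print(n,p,'gauge',r@ax,ax[0]*r[1]-ax[1]*r[0])
print('seat',seat)
B=ray('top',358.9,257.9,.023);print('B top',B,'side',ray('side',254.6,249.9,.023))
print('small',ray('top',342.6,199.1,.017),ray('top',439,235,.017),'side a',ray('side',215+445/4-.4,135+380/4-.4,.017),'mic',ray('top',303,143,.01))
# side check of strips: visible wall-top outer ends & tip
for n,p in(('apex',np.r_[apex,.023]),('tip',np.r_[apex-.0339*ax,.0115])):
    q=proj('side',p);print(n,'side crop px',(q-[215,135])*4)
r=B-seat; print('B in gauge rel seat',r@ax,ax[0]*r[1]-ax[1]*r[0])
```

```text
apex [0.5353 0.1751] ax [0.0781 0.9969] 85.5219517834418 V 75.14348250215961 len 0.0865026079658432 0.08534884660403666
tip [0.5329 0.1385] gauge -0.03669360272477827 -0.0004833473557398528
dial [0.5429 0.2471] gauge 0.0723449736933939 -0.0019015504570649398
seat [0.5296 0.1014]
B top [ 0.4684 -0.1784] side [ 0.4681 -0.1836]
small [ 0.6123 -0.1444] [ 0.5179 -0.3772] side a [ 0.6126 -0.1472] mic [ 0.7581 -0.0497]
apex side crop px [176.6778 104.0192]
tip side crop px [182.7987 145.8973]
B in gauge rel seat -0.28372712167701086 0.03911046854206445
```

The measurements agree: the V comes out at 75.1° against 75°, and the strips are about 86 mm long. The tip falls within 3 mm of where it should be, and the two views of the bearing agree to within 5 mm. Plan: point tool x along the gauge axis (85.5°), set the opening to 40 mm, and cradle the bearing from behind with both fingers. First I turn the tool.

The manual's scale: shifts go in shares of 0.6 m and turns go in shares of pi rad. Converting my numbers, -0.1157 rad / 3.1416 = -0.0368.

Emit:
jog_arm(
  rows=[0.04,0,0,0,-0.0368,0.04,0,0,0,-0.0368,0.04,0,0,0,-0.0368,0.04,0,0,0,-0.0368,0.04,0,0,0,-0.0368,0.04,0,0,0,-0.0368,0.04,0,0,0,-0.0368,0.04,0,0,0,-0.0368,0.04,0,0,0,-0.0368,0.04,0,0,0,-0.0368,0.04,0,0,0,0,0.04,0,0,0,0],
  force=20,
)

```text
t: 1.3
tool_pos: [0.1971, -0.5665, 0.2403]
orientation: [-2.311, -2.128, -0.0]
force: [-0.4, -0.9, -0.6]
opening: 0.0397
gripper_force: 0.0
```

Add to h.py:
```python
def st(goal=None):
    from plant import robot
    from scipy.spatial.transform import Rotation as Ro
    s=robot.read_state();R=Ro.from_rotvec(s['orientation']).as_matrix();p=np.array(s['tool_pos'])
    print('t',round(s['t'],2),'tcp',p.round(4),'xang',np.degrees(np.arctan2(R[1,0],R[0,0])).round(2),'tilt',R[:,2].round(3),'F tool',(R.T@s['force']).round(2),'op',round(s['opening'],4),'q',np.round(s['q'],2))
    if goal is not None: print('move in tool axes',(R.T@(np.array(goal)-p)).round(4))
```

```bash
python3 -c "
from h import *
st([.462,-.261,.028])"
```

```text
t 1.3 tcp [ 0.1971 -0.5665  0.2403] xang 85.28 tilt [-0.     0.001 -1.   ] F tool [-0.91 -0.29  0.59] op 0.0397 q [-1.32  0.13  1.49 -0.    1.52 -1.24]
move in tool axes [0.3262 0.2389 0.2124]
```

Scaled: 0.0204 m / 0.6 = 0.034, 0.0149 m / 0.6 = 0.0248.

Emit:
jog_arm(
  rows=[0.04,0.034,0.0248,0,0,0.04,0.034,0.0248,0,0,0.04,0.034,0.0248,0,0,0.04,0.034,0.0248,0,0,0.04,0.034,0.0248,0,0,0.04,0.034,0.0248,0,0,0.04,0.034,0.0248,0,0,0.04,0.034,0.0248,0,0,0.04,0.034,0.0248,0,0,0.04,0.034,0.0248,0,0,0.04,0.034,0.0248,0,0,0.04,0.034,0.0248,0,0,0.04,0.034,0.0248,0,0,0.04,0.034,0.0248,0,0,0.04,0.034,0.0248,0,0,0.04,0.034,0.0248,0,0],
)

```text
t: 2.9
tool_pos: [0.4611, -0.2592, 0.2406]
orientation: [-2.311, -2.128, 0.0]
force: [0.5, -0.4, -0.8]
opening: 0.04
gripper_force: 0.0
```

Emit:
jog_arm(
  rows=[0.04,0,0,0.0333,0,0.04,0,0,0.0333,0,0.04,0,0,0.0333,0,0.04,0,0,0.0333,0,0.04,0,0,0.0333,0,0.04,0,0,0.0333,0,0.04,0,0,0.0333,0,0.04,0,0,0.0333,0,0.04,0,0,0,0,0.04,0,0,0,0],
)

```text
t: 3.9
tool_pos: [0.4604, -0.2599, 0.0807]
orientation: [-2.308, -2.129, 0.0]
force: [0.9, 0.3, 0.6]
opening: 0.0402
gripper_force: 0.0
```

```bash
python3 -c "
from h import *
st([.462,-.261,.028])"
```

```text
t 3.9 tcp [ 0.4604 -0.2599  0.0807] xang 85.38 tilt [-0.001  0.001 -1.   ] F tool [ 0.36  0.87 -0.62] op 0.0402 q [-0.61  0.08  1.85  0.    1.22 -0.53]
move in tool axes [-0.001   0.0018  0.0527]
```

Now I go down the remaining 52 mm and move slowly up to contact, which I expect after about 30 mm of forward travel.

Scaled: 0.013 m / 0.6 = 0.0217, 0.005 m / 0.6 = 0.0083.

Emit:
jog_arm(
  rows=[0.04,0,0.0017,0.0217,0,0.04,0,0.0017,0.0217,0,0.04,0,0,0.0217,0,0.04,0,0,0.0217,0,0.04,0,0,0,0,0.04,0.0083,0,0,0,0.04,0.0083,0,0,0,0.04,0.0083,0,0,0,0.04,0.0083,0,0,0,0.04,0.0067,0,0,0,0.04,0.0067,0,0,0,0.04,0.0067,0,0,0,0.04,0.0067,0,0,0,0.04,0.0067,0,0,0,0.04,0,0,0,0],
)

```text
t: 5.4
tool_pos: [0.4658, -0.2199, 0.0286]
orientation: [-2.307, -2.132, -0.0]
force: [-0.4, -0.2, 0.3]
opening: 0.0403
gripper_force: 0.0
```

Run:
```python
from h import *
import cv2
from plant import robot
st()
a=cv2.resize(robot.read_camera('side')['image'][180:300,180:360,::-1],None,fx=3,fy=3)
b=cv2.resize(robot.read_camera('top')['image'][180:300,300:380,::-1],None,fx=3,fy=3)
cv2.imwrite('pics/c.png',cv2.hconcat([a,b]))
```

```text
t 5.4 tcp [ 0.4658 -0.2199  0.0286] xang 85.49 tilt [ 0.  0. -1.] F tool [-0.24 -0.34 -0.34] op 0.0403 q [-0.54  0.12  1.91  0.    1.11 -0.46]
```

View pics/c.png

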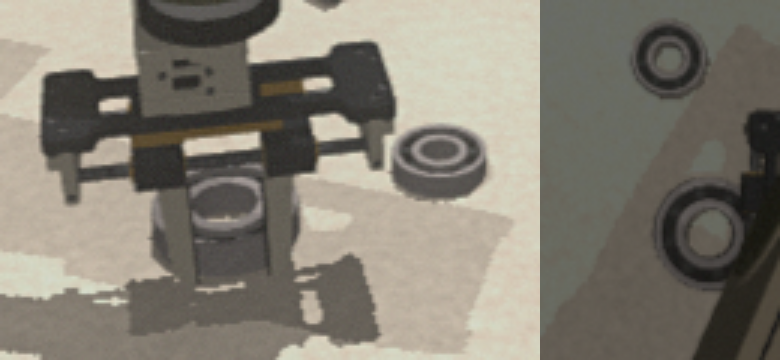

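The side view shows both fingers straddling the rear rim of the bearing, which lies flat, and the small bearing to its right is untouched. In the top view the bearing's left edge is at about column 338, so it has moved a few mm and is cradled. I estimate it has 278 mm forward and 38 mm sideways left in tool axes, so I push 200 mm of that first.

Scaled: 0.01 m / 0.6 = 0.0167, 0.0019 m / 0.6 = 0.0032.

Emit:
jog_arm(
  rows=[0.04,0.0167,0.0032,0,0,0.04,0.0167,0.0032,0,0,0.04,0.0167,0.0032,0,0,0.04,0.0167,0.0032,0,0,0.04,0.0167,0.0032,0,0,0.04,0.0167,0.0032,0,0,0.04,0.0167,0.0032,0,0,0.04,0.0167,0.0032,0,0,0.04,0.0167,0.0032,0,0,0.04,0.0167,0.0032,0,0,0.04,0.0167,0.0032,0,0,0.04,0.0167,0.0032,0,0,0.04,0.0167,0.0032,0,0,0.04,0.0167,0.0032,0,0,0.04,0.0167,0.0032,0,0,0.04,0.0167,0.0032,0,0,0.04,0.0167,0.0032,0,0,0.04,0.0167,0.0032,0,0,0.04,0.0117,0.0032,0,0,0.04,0.005,0.0032,0,0],
)

```text
t: 7.5
tool_pos: [0.5183, -0.033, 0.0285]
orientation: [-2.306, -2.132, 0.001]
force: [-2.2, -3.1, 1.8]
opening: 0.0398
gripper_force: 2.1
```

Run:
```python
from h import *
import cv2
from plant import robot
st([.5258,.0537,.028])
a=cv2.resize(robot.read_camera('side')['image'][120:270,200:330,::-1],None,fx=3,fy=3,interpolation=cv2.INTER_CUBIC)
b=cv2.resize(robot.read_camera('top')['image'][185:285,180:310,::-1],None,fx=3,fy=3,interpolation=cv2.INTER_CUBIC)
b=cv2.copyMakeBorder(cv2.convertScaleAbs(b,alpha=1.5),0,150,0,0,cv2.BORDER_CONSTANT)
cv2.imwrite('pics/d.png',cv2.hconcat([a,b]))
```

```text
t 7.5 tcp [ 0.5183 -0.033   0.0285] xang 85.52 tilt [-0.001  0.    -1.   ] F tool [-3.3  -1.93 -1.8 ] op 0.0398 q [-0.16  0.13  1.9   0.    1.11 -0.08]
move in tool axes [0.087  0.0008 0.0005]
```

View pics/d.png

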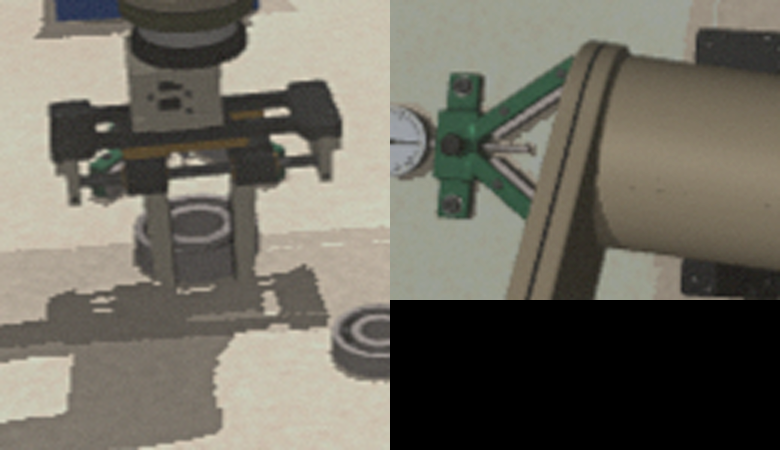

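The side view shows the bearing still flat and cradled between the fingers, heading for the V. The top view is mostly hidden by the arm, but the dial and V stay visible. About 87 mm remains, so I push 72 mm and then creep in.

Scaled: 0.008 m / 0.6 = 0.0133, 0.006 m / 0.6 = 0.01.

Emit:
jog_arm(
  rows=[0.04,0.0133,0,0,0,0.04,0.0133,0,0,0,0.04,0.0133,0,0,0,0.04,0.0133,0,0,0,0.04,0.0133,0,0,0,0.04,0.0133,0,0,0,0.04,0.0133,0,0,0,0.04,0.01,0,0,0,0.04,0.0067,0,0,0,0.04,0.005,0,0,0,0.04,0.0033,0,0,0,0.04,0.0017,0,0,0,0.04,0,0,0,0],
)

```text
t: 8.9
tool_pos: [0.5243, 0.038, 0.0286]
orientation: [-2.307, -2.132, -0.0]
force: [0.7, -0.9, -0.5]
opening: 0.0397
gripper_force: 0.5
```

```bash
python3 -c "
from h import *
st([.5258,.0537,.028])"
```

```text
t 8.9 tcp [0.5243 0.038  0.0286] xang 85.47 tilt [-0.     0.001 -1.   ] F tool [-0.86  0.8   0.52] op 0.0397 q [-0.03  0.15  1.88  0.    1.11  0.05]
move in tool axes [0.0157 0.0003 0.0006]
```

Scaled: 0.001 m / 0.6 = 0.0017.

Emit:
jog_arm(
  rows=[0.04,0.0017,0,0,0,0.04,0.0017,0,0,0,0.04,0.0017,0,0,0,0.04,0.0017,0,0,0,0.04,0.0017,0,0,0,0.04,0.0017,0,0,0,0.04,0.0017,0,0,0,0.04,0.0017,0,0,0,0.04,0,0,0,0],
)

```text
t: 9.8
tool_pos: [0.525, 0.0461, 0.0286]
orientation: [-2.307, -2.132, -0.0]
force: [-0.2, -0.3, 0.2]
opening: 0.0403
gripper_force: 0.7
```

```bash
python3 -c "
from h import *
st([.5258,.0537,.028])"
```

```text
t 9.8 tcp [0.525  0.0461 0.0286] xang 85.48 tilt [ 0.  0. -1.] F tool [-0.28 -0.15 -0.22] op 0.0403 q [-0.01  0.15  1.88  0.    1.11  0.07]
move in tool axes [0.0077 0.0002 0.0006]
```

Scaled: 0.001 m / 0.6 = 0.0017.

Emit:
jog_arm(
  rows=[0.04,0.0017,0,0,0,0.04,0.0017,0,0,0,0.04,0,0,0,0],
)

```text
t: 10.1
tool_pos: [0.5251, 0.048, 0.0286]
orientation: [-2.307, -2.132, -0.0]
force: [0.3, -2.0, -0.7]
opening: 0.0401
gripper_force: 0.8
```

```bash
python3 -c "
from h import *
st([.5258,.0537,.028])"
```

```text
t 10.1 tcp [0.5251 0.048  0.0286] xang 85.48 tilt [ 0.  0. -1.] F tool [-2.02  0.45  0.72] op 0.0401 q [-0.01  0.15  1.88  0.    1.11  0.07]
move in tool axes [0.0058 0.0002 0.0006]
```

Scaled: 0.001 m / 0.6 = 0.0017.

Emit:
jog_arm(
  rows=[0.04,0.0017,0,0,0,0.04,0.0017,0,0,0,0.04,0,0,0,0],
)

```text
t: 10.4
tool_pos: [0.5252, 0.05, 0.0286]
orientation: [-2.307, -2.132, -0.0]
force: [0.4, -1.9, 0.1]
opening: 0.0404
gripper_force: 0.8
```

```bash
python3 -c "
from h import *
st([.5258,.0537,.028])"
```

```text
t 10.4 tcp [0.5252 0.05   0.0286] xang 85.47 tilt [-0.  0. -1.] F tool [-1.82  0.52 -0.14] op 0.0404 q [-0.    0.15  1.88  0.    1.11  0.08]
move in tool axes [0.0038 0.0003 0.0006]
```

Scaled: 0.001 m / 0.6 = 0.0017.

Emit:
jog_arm(
  rows=[0.04,0.0017,0,0,0,0.04,0,0,0,0],
)

```text
t: 10.6
tool_pos: [0.5253, 0.0509, 0.0287]
orientation: [-2.307, -2.132, -0.0]
force: [0.5, -1.1, -0.6]
opening: 0.0404
gripper_force: 0.7
```

```bash
python3 -c "
from h import *
st([.5258,.0537,.028])"
```

```text
t 10.6 tcp [0.5253 0.0509 0.0287] xang 85.48 tilt [ 0.  0. -1.] F tool [-1.02  0.54  0.57] op 0.0404 q [-0.    0.15  1.88  0.    1.12  0.08]
move in tool axes [0.0028 0.0003 0.0007]
```

Scaled: 0.0005 m / 0.6 = 0.0008.

Emit:
jog_arm(
  rows=[0.04,0.0008,0,0,0,0.04,0.0008,0,0,0,0.04,0,0,0,0],
)

```text
t: 10.9
tool_pos: [0.5254, 0.0518, 0.0286]
orientation: [-2.307, -2.132, 0.0]
force: [-0.9, -2.7, 0.0]
opening: 0.0401
gripper_force: 1.2
```

```bash
python3 -c "
from h import *
st([.5258,.0537,.028])"
```

```text
t 10.9 tcp [0.5254 0.0518 0.0286] xang 85.48 tilt [-0. -0. -1.] F tool [-2.74 -0.67 -0.04] op 0.0401 q [ 0.    0.15  1.88 -0.    1.12  0.08]
move in tool axes [0.002  0.0003 0.0006]
```

Scaled: 0.0005 m / 0.6 = 0.0008.

Emit:
jog_arm(
  rows=[0.04,0.0008,0,0,0,0.04,0.0008,0,0,0,0.04,0,0,0,0],
)

```text
t: 11.2
tool_pos: [0.5255, 0.0527, 0.0286]
orientation: [2.307, 2.132, -0.0]
force: [0.8, -3.1, -1.0]
opening: 0.0398
gripper_force: 1.5
```

Run:
```python
from h import *
st([.5258,.0537,.028])
import cv2
from plant import robot
a=cv2.resize(robot.read_camera('side')['image'][125:225,200:320,::-1],None,fx=4,fy=4,interpolation=cv2.INTER_CUBIC)
b=cv2.resize(robot.read_camera('top')['image'][200:265,165:230,::-1],None,fx=5,fy=5,interpolation=cv2.INTER_CUBIC)
b=cv2.copyMakeBorder(cv2.convertScaleAbs(b,alpha=1.5),0,75,0,0,cv2.BORDER_CONSTANT)[:, :320]
cv2.imwrite('pics/e.png',cv2.hconcat([a,b]))
```

```text
t 11.2 tcp [0.5255 0.0527 0.0286] xang 85.47 tilt [-0. -0. -1.] F tool [-3.    1.02  1.01] op 0.0398 q [ 0.    0.15  1.87 -0.    1.12  0.08]
move in tool axes [0.001  0.0003 0.0006]
```

View pics/e.png

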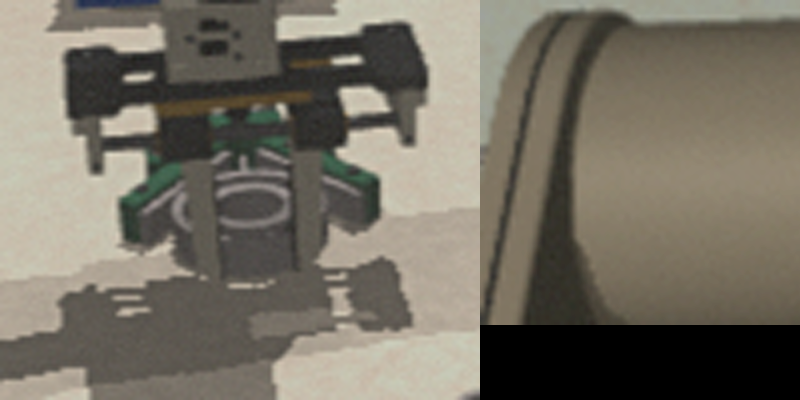

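The side view shows the bearing in the V, close to both strips, and flat. The dial is now hidden in the top view. A hard stop hasn't shown in the force yet (about 3 N), so I keep creeping.

Scaled: 0.0005 m / 0.6 = 0.0008.

Emit:
jog_arm(
  rows=[0.04,0.0008,0,0,0,0.04,0.0008,0,0,0,0.04,0,0,0,0],
)

```text
t: 11.6
tool_pos: [0.5256, 0.0538, 0.0286]
orientation: [-2.307, -2.132, -0.0]
force: [-0.4, -2.7, -1.0]
opening: 0.0405
gripper_force: 1.4
```

```bash
python3 -c "
from h import *
st([.5258,.0537,.028])"
```

```text
t 11.6 tcp [0.5256 0.0538 0.0286] xang 85.48 tilt [-0.  0. -1.] F tool [-2.69 -0.22  1.02] op 0.0405 q [0.   0.15 1.87 0.   1.12 0.08]
move in tool axes [-0.0001  0.0003  0.0006]
```

Scaled: 0.0005 m / 0.6 = 0.0008.

Emit:
jog_arm(
  rows=[0.04,0.0008,0,0,0,0.04,0.0008,0,0,0,0.04,0,0,0,0],
)

```text
t: 11.9
tool_pos: [0.5258, 0.0546, 0.0287]
orientation: [2.307, 2.132, -0.0]
force: [-0.4, -4.5, -1.0]
opening: 0.0405
gripper_force: 2.2
```

```bash
python3 -c "
from h import *
st([.5258,.0537,.028])"
```

```text
t 11.9 tcp [0.5258 0.0546 0.0287] xang 85.48 tilt [ 0. -0. -1.] F tool [-4.53 -0.08  1.01] op 0.0405 q [ 0.01  0.15  1.87 -0.    1.12  0.09]
move in tool axes [-0.0009  0.0001  0.0007]
```

Emit:
jog_arm(
  rows=[0.04,0.0008,0,0,0,0.04,0.0008,0,0,0,0.04,0,0,0,0],
)

```text
t: 12.2
tool_pos: [0.5261, 0.0552, 0.0287]
orientation: [2.307, 2.131, -0.0]
force: [1.7, -6.7, -0.5]
opening: 0.0398
gripper_force: 3.0
```

```bash
python3 -c "
from h import *
st([.5258,.0537,.028])"
```

```text
t 12.2 tcp [0.5261 0.0552 0.0287] xang 85.47 tilt [ 0.001 -0.001 -1.   ] F tool [-6.57  2.21  0.52] op 0.0398 q [ 0.01  0.15  1.87 -0.    1.11  0.09]
move in tool axes [-0.0015 -0.0002  0.0007]
```

Scaled: 0.0005 m / 0.6 = 0.0008.

Emit:
jog_arm(
  rows=[0.04,0.0008,0,0,0,0.04,0.0008,0,0,0,0.04,0,0,0,0],
)

```text
t: 12.5
tool_pos: [0.5265, 0.0559, 0.0289]
orientation: [2.306, 2.13, 0.0]
force: [2.2, -8.0, -2.2]
opening: 0.04
gripper_force: 4.0
```

```bash
python3 -c "
from h import *
st([.5258,.0537,.028])"
```

```text
t 12.5 tcp [0.5265 0.0559 0.0289] xang 85.47 tilt [ 0.002 -0.001 -1.   ] F tool [-7.84  2.82  2.21] op 0.04 q [ 0.01  0.15  1.87 -0.    1.11  0.09]
move in tool axes [-0.0022 -0.0006  0.0009]
```

The force is rising with a sideways part towards tool +y, so the bearing is on stop_a (the world -x side). I shift towards +y to balance it.

Scaled: 0.0005 m / 0.6 = 0.0008.

Emit:
jog_arm(
  rows=[0.04,0,0.0008,0,0,0.04,0,0.0008,0,0,0.04,0,0,0,0],
)

```text
t: 12.8
tool_pos: [0.527, 0.0561, 0.0287]
orientation: [2.307, 2.131, -0.0]
force: [1.5, -5.9, -0.6]
opening: 0.0395
gripper_force: 3.2
```

```bash
python3 -c "
from h import *
st([.5258,.0537,.028])"
```

```text
t 12.8 tcp [0.527  0.0561 0.0287] xang 85.47 tilt [ 0.    -0.001 -1.   ] F tool [-5.76  1.96  0.58] op 0.0395 q [ 0.01  0.16  1.87 -0.    1.12  0.09]
move in tool axes [-0.0025 -0.001   0.0007]
```

Scaled: 0.0005 m / 0.6 = 0.0008.

Emit:
jog_arm(
  rows=[0.04,0,0.0008,0,0,0.04,0,0.0008,0,0,0.04,0,0,0,0],
)

```text
t: 13.1
tool_pos: [0.5275, 0.0563, 0.0286]
orientation: [-2.307, -2.132, 0.001]
force: [-1.5, -5.6, 0.9]
opening: 0.0399
gripper_force: 2.8
```

```bash
python3 -c "
from h import *
st([.5258,.0537,.028])"
```

```text
t 13.1 tcp [0.5275 0.0563 0.0286] xang 85.48 tilt [-0.001 -0.    -1.   ] F tool [-5.75 -1.05 -0.85] op 0.0399 q [ 0.01  0.16  1.87 -0.    1.12  0.09]
move in tool axes [-0.0027 -0.0015  0.0006]
```

Scaled: 0.0005 m / 0.6 = 0.0008.

Emit:
jog_arm(
  rows=[0.04,0.0008,0,0,0,0.04,0.0008,0,0,0,0.04,0,0,0,0],
)

```text
t: 13.4
tool_pos: [0.5275, 0.0566, 0.0286]
orientation: [2.307, 2.132, -0.003]
force: [-2.0, -8.8, 1.5]
opening: 0.0404
gripper_force: 4.5
```

```bash
python3 -c "
from h import *
st([.5258,.0537,.028])"
```

```text
t 13.4 tcp [0.5275 0.0566 0.0286] xang 85.48 tilt [-0.001 -0.002 -1.   ] F tool [-8.95 -1.26 -1.46] op 0.0404 q [ 0.01  0.16  1.87 -0.    1.12  0.09]
move in tool axes [-0.003  -0.0015  0.0006]
```

Scaled: 0.0005 m / 0.6 = 0.0008.

Emit:
jog_arm(
  rows=[0.04,0.0008,0,0,0,0.04,0.0008,0,0,0,0.04,0,0,0,0],
)

```text
t: 13.7
tool_pos: [0.5275, 0.0568, 0.0285]
orientation: [2.306, 2.131, -0.004]
force: [-1.3, -13.7, 1.0]
opening: 0.0399
gripper_force: 6.2
```

```bash
python3 -c "
from h import *
st([.5258,.0537,.028])"
```

```text
t 13.7 tcp [0.5275 0.0568 0.0285] xang 85.48 tilt [-0.001 -0.003 -1.   ] F tool [-13.73  -0.19  -0.93] op 0.0399 q [ 0.01  0.16  1.87 -0.    1.12  0.09]
move in tool axes [-0.0032 -0.0015  0.0005]
```

Travel has stopped: the TCP now moves only about 0.2 mm per commanded mm, the force climbs to 13.7 N, and the sideways force is near zero. That points to contact with both stops. I ease off slightly and check the picture.

Emit:
jog_arm(
  rows=[0.04,-0.0008,0,0,0,0.04,0,0,0,0,0.04,0,0,0,0],
)

```text
t: 14.0
tool_pos: [0.5275, 0.0566, 0.0285]
orientation: [2.307, 2.131, -0.004]
force: [-2.4, -10.5, 1.2]
opening: 0.0401
gripper_force: 5.3
```

Run:
```python
from h import *
import cv2
st()
from plant import robot
im=robot.read_camera('side')['image'][155:205,222:302,::-1]
a=cv2.resize(im,None,fx=10,fy=10,interpolation=cv2.INTER_CUBIC)
cv2.imwrite('pics/f.png',cv2.convertScaleAbs(a,alpha=1.3))
st()
```

```text
t 14.0 tcp [0.5275 0.0566 0.0285] xang 85.47 tilt [-0.001 -0.002 -1.   ] F tool [-10.7   -1.61  -1.15] op 0.0401 q [ 0.01  0.16  1.87 -0.    1.12  0.09]
t 14.05 tcp [0.5275 0.0566 0.0285] xang 85.47 tilt [-0.001 -0.002 -1.   ] F tool [-11.59  -1.51  -1.52] op 0.0404 q [ 0.01  0.16  1.87 -0.    1.12  0.09]
```

View pics/f.png

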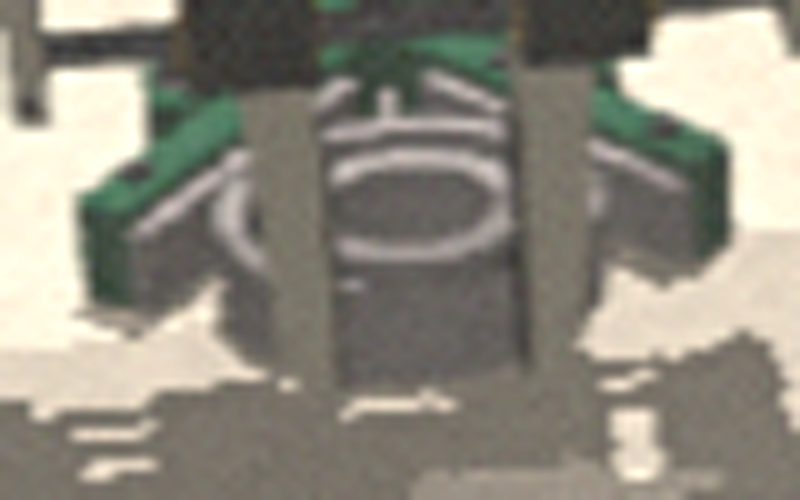

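The crop shows the bearing flat between both strips, with the rim at about (213,210) on the left and (605,195) on the right, and the far rim just in front of the plunger rod at (410,125). I check the centre against the strip lines in this same picture.

Run:
```python
from h import *
np.set_printoptions(precision=4,suppress=True)
g=lambda u,v,z=.023:ray('side',222+(u+.5)/10-.5,155+(v+.5)/10-.5,z)
a0,a1,b0,b1=g(345,88),g(140,232),g(430,80),g(688,188)
da=(a1-a0)/np.linalg.norm(a1-a0);db=(b1-b0)/np.linalg.norm(b1-b0);ax=-(da+db);ax/=np.linalg.norm(ax)
P=a0+np.linalg.solve(np.c_[da,-db],b0-a0)[0]*da;apex=P-ax*.0045
print('V',np.degrees(np.arccos(da@db)),'ax',np.degrees(np.arctan2(ax[1],ax[0])),'apex',apex,'seat',apex-.0739*ax)
for n,c in(('c',g(411,205)),):
    cr=lambda d,p:abs(d[0]*(c-p)[1]-d[1]*(c-p)[0])
    print(n,c,'dist to strip centre lines (expect .0478)',cr(da,a0),cr(db,b0))
print('far rim',g(410,119),'near',g(410,292),'plunger tip top expected at seat+45', 'tcp-based centre',np.array([.5275,.0566])+.0478*np.array([.079,.997]))
```

```text
V 76.90645810955507 ax 85.10360755544801 apex [0.5371 0.1722] seat [0.5308 0.0986]
c [0.5311 0.1   ] dist to strip centre lines (expect .0478) 0.047994665033000455 0.04766357118964443
far rim [0.5383 0.1437] near [0.5239 0.0587] plunger tip top expected at seat+45 tcp-based centre [0.5313 0.1043]
```

Measured in the side view, the bearing's centre is 48.0 and 47.7 mm from the two strip centre lines, against 47.8 expected. The bearing is home with a steady push of about 11 N, so I hand in.

Emit:
jog_arm(
  rows=[0.04,0,0,0,0,0.04,0,0,0,0,0.04,0,0,0,0,0.04,0,0,0,0,0.04,0,0,0,0],
)

```text
t: 14.55
tool_pos: [0.5275, 0.0567, 0.0285]
orientation: [2.307, 2.131, -0.004]
force: [-3.0, -11.2, 2.1]
opening: 0.0404
gripper_force: 5.3
```

```bash
python3 -c "
from plant import robot
print(robot.close_job())"
```

```text
the job is handed in; nothing more can be done
None
```

I handed the job in at about 14.6 s with the large bearing flat and home against both stop strips by force and side-view measurement, and the fingers holding a steady push of about 11 N; the dial was hidden by the arm, so I never read the plunger directly, and no verdict came back.

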